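Lay out the milk analyser's loading plate

ROBOT

A 7-joint arm with a two-finger parallel gripper is mounted at the origin on the work surface. World frame = base frame: x ahead of the robot, y to its left, z up, the work surface at z = 0. Lengths are in m, angles in rad, forces in N, time in s.
With the tool pointing down it reaches from about 0.4 to 0.85 m from the base axis. Payload 4.5 kg.
Tool frame: the origin (TCP) lies on the centre line of the jaws, within the pads' length; the fingertips stand 8 mm ahead of it and the grasp point (between the pads) lies 11 mm behind it; z points along the fingers, x is the direction in which the jaws open and shut, and the axes are right-handed (so a half turn about z gives the same grasp; the last joint's range is limited). The gripper opens to 85 mm and grips with 20 to 120 N. Pads are 22 mm wide; open, the fingers measure 114 mm over their backs; the gripper's body (76 mm by 85 mm) begins 54 mm behind the grasp point. The pads swing forward as they close: fully open they stand 13 mm farther back than shut.
Start: joints at [-1.066, 0.689, -0.195, 1.565, 0.157, 0.902, -0.215], TCP at [0.283, 0.557, 0.239] pointing down, gripper open.
Joint ranges: [-3.01, 3.01], [-0.46, 2.08], [-1.47, 1.51], [0.13, 2.56], [-1, 4.14], [0.04, 2.09], [-2.66, 2.66]. Speed limits (rad/s): [2.57, 2.57, 3.14, 3.14, 3.14, 3.14, 3.14].

INTERFACE

Orientations are given as a unit quaternion [w, x, y, z].
In Python, from station import bot gives the robot as it stands. The module is installed in compiled form; this text tells all that it offers.
- The arm moves only by the shell command python3 -m crank 'ROWS' [FORCE]. ROWS is JSON, a list that holds one entry, the list of rows, each a list of 7 numbers: the shift along the tool's x, y, z normalised to -1 to 1, where 1 is 0.025 m, then the turn, a rotation vector about the tool's x, y, z normalised to -1 to 1, where 1 is 0.1 rad, then the opening, from -1 (shut) to 1 (fully open). A call has 1 to 8 rows; each row shifts and turns the commanded pose from where the row before left it, along the tool's axes as they then stand; what a row does not reach is not made up. A row lasts 1/12 s, in which the tool goes at most 41.7 mm and 7.16 degrees, less where a joint would pass 70% of its speed; a pose out of reach is approached as far as the arm can. A call with a number of a shift or a turn outside -1 to 1 is refused whole. A call with a gripper value outside its range is refused whole. The fingers move at their own pace and stop on an object; FORCE is the grip in N (left out, the last holds). Time passes only in rows, so rows that do not move let the fingers close. It gives the time, the measured TCP pose, the force and the opening at its end, in the units of the state.
- bot.read_state(): the state, without advancing time (a new reading comes with each control period).
- bot.grab_frame(name): name is "scene" or "top" or "wrist"; returns a dict with "pixels" (480x640x3 uint8, blue, green, red), "vfov" (degrees; the focal length in pixels is half the picture's height over the tangent of half this angle, whatever the lens; pixels are square), "cx", "cy" (the principal point, pixels), "xyz" and "rotation" of the camera in the world; the wrist camera has in their place "tool_from_camera" (4x4, takes a point from camera to tool coordinates, whose origin is the TCP and whose axes are the tool frame's). Camera axes: x right, y down, z forward; pixel columns grow to the right and rows downward; lengths in m; the calibration is good to about 2 mm. A picture is of the moment at which its call begins: read the wrist's pose just before it. There is no depth.
- bot.hand_in(): hands the job in, once; it reports no verdict.
Trained networks look in the newest picture that a camera, given by its name, has taken for a name from the list of things; names that differ only in an ending like _2 or _b are one class to them, and where a whole thing is asked for, a point or a joint stands for the part that bears it (a point fixed in the world has none). Each returns a list of dicts, best first, with "conf" (0 to 1); they miss things now and then, are a little off and sometimes report something else, mostly with a low value. They report only what shows in the picture. A call takes as long as a camera call. They do not tell look-alikes from the thing itself.
- bot.masks_of(label, camera): "pixels" (480x640 bool, what is visible of it) and "bbox" ([left, top, right, bottom] in pixels, round what is visible of it).
The state is a dict: "time": time; "joint_pos": joint angles; "joint_velocities": joint speeds; "joint_torque": joint torques, N m; "tcp_pos": TCP position; "eef_rot": TCP orientation; "contact_force": force on the tool from outside, world axes, zero at the start; "ft_torque": the same for the moment, N m; "opening": finger opening in m.
Only numpy, scipy, OpenCV 4.12 (cv2) and the standard library are available. Lean on these libraries where they do the work, as an engineer would, in place of code of your own. Each camera call takes 0.05 s, during which the arm holds its last target. There are 200 camera calls.

TASK

Set up the white loading plate for the next run: stand the red-capped calibrator jar on the end seat on the side where the brown reagent bottle stands, the blue-capped control jar on the other end seat, and the yellow-capped sample jar on the middle seat between them. Stand the white beaker on the round pad behind the sample jar and lay the black cover, knob up, centred on top of the beaker. Everything upright, centred on its printed circle and let go; leave the green-capped jar, the timer and the tape where they are.

Things in the scene. Friction and masses are not known exactly. Their poses are not given: they have to be found in the camera images.
- red_jar: calibrator: upright round sample jar, white body 34 mm in diameter and 44 mm high under a red screw cap 36 mm in diameter and 16 mm high, 60 mm high in all, about 60 g; loose, origin at the centre of its underside, z up
- blue_jar: control: upright round sample jar, white body 34 mm in diameter and 44 mm high under a blue screw cap 36 mm in diameter and 16 mm high, 60 mm high in all, about 60 g; loose, origin at the centre of its underside, z up
- yellow_jar: patient sample: upright round sample jar, white body 34 mm in diameter and 44 mm high under a yellow screw cap 36 mm in diameter and 16 mm high, 60 mm high in all, about 60 g; loose, origin at the centre of its underside, z up
- beaker: rinse beaker: open white plastic cup, slightly narrower at the foot, rim 56 mm in diameter, 60 mm high, wall 3 mm, about 120 g; loose, stands upright, origin at the centre of its underside, z up
- cover: beaker cover: flat black disc 66 mm in diameter and 5 mm thick (flat underside) with a black round knob 20 mm in diameter rising 24 mm from its middle, 29 mm high in all, about 40 g; loose, lies knob up, origin at the centre of its underside, z up
- load_plate: fixed white plate, flat top 10 mm above the table: bar 60 mm deep (x), 216 mm long (y), 3 grey printed circles (seats, 42 mm) at x = 0, y = +72, 0, -72 mm; behind the middle seat a round pad, 76 mm, with a 64 mm printed circle, centred at x = +95 mm, y = 0. Origin on the table under the middle seat; x away from the robot (turned up to 17 degrees either way), y to its left, z up
- reagent: reagent bottle: brown (amber) bottle with a white cap, 68 mm in diameter, 160 mm high, fixed at the back, off to the left or to the right of the loading plate; only shows which end is which, not to be moved. Origin at the centre of its underside
- green_jar: a jar not in this run, to be left alone: upright round sample jar, white body 34 mm in diameter and 44 mm high under a green screw cap 36 mm in diameter and 16 mm high, 60 mm high in all, about 60 g; loose, origin at the centre of its underside, z up
- timer: bench timer, to be left alone: loose flat white box 58 x 58 x 20 mm with a dark green display; origin at the centre of its underside
- tape: roll of brown tape lying flat, to be left alone: ring 56 mm outside, 26 mm inside diameter, 20 mm high, loose; origin at the centre of its underside
There are look-alikes about, which are no part of the job. Leave any purple look-alike of the yellow_jar alone.

How it is judged:
By the outcome, as a careful person would: the job done as asked, in the order asked, and still so for the second after the job is handed in, with the robot touching nothing.
It also fails if it takes over 122 s, if anything falls off the work surface, if the arm or the gripper's body presses on something with over 40 N, if the wrist force passes 120 N, or if a joint passes its speed limit or range.

## Working session

There is one attempt and no reset: what is moved stays moved. The work goes in short steps, Python scripts to look and compute and a shell command to move; the robot and the scene stay as the last step left them, time stands still between calls to the robot, and variables do not carry over. Pictures are saved under pics/ and viewed, about 12 in all and at most 16, crops included, and the job is handed in when it is done.

```bash
mkdir -p pics; cat > h.py <<'E'
import numpy as np, cv2
from station import bot
from scipy.spatial.transform import Rotation as R
def cam(name):
    s=bot.read_state(); f=bot.grab_frame(name)
    if 'xyz' in f:
        p=np.array(f['xyz'],float); r=np.array(f['rotation'],float)
        if r.shape!=(3,3): r=R.from_quat(r,scalar_first=True).as_matrix()
    else:
        T=np.array(f['tool_from_camera']); Rt=R.from_quat(s['eef_rot'],scalar_first=True).as_matrix()
        p=np.array(s['tcp_pos'])+Rt@T[:3,3]; r=Rt@T[:3,:3]
    fl=240/np.tan(np.radians(f['vfov'])/2)
    return dict(im=np.array(f['pixels']),p=p,r=r,f=fl,cx=f['cx'],cy=f['cy'])
def w(c,u,v,z):
    d=c['r']@np.array([(u-c['cx'])/c['f'],(v-c['cy'])/c['f'],1]); return c['p']+d*(z-c['p'][2])/d[2]
def px(c,P):
    q=c['r'].T@(np.array(P)-c['p']); return q[0]/q[2]*c['f']+c['cx'],q[1]/q[2]*c['f']+c['cy']
NAMES=['red_jar','blue_jar','yellow_jar','green_jar','beaker','cover','load_plate','reagent','timer','tape']
E
python3 - <<'E'
from h import *
print(bot.read_state())
for n in ['top','scene','wrist']:
    c=cam(n); cv2.imwrite(f'pics/{n}0.png',c['im']); print(n,c['p'],c['r'].round(3).tolist(),c['f'],c['cx'],c['cy'])
    if n=='top':
        for k in NAMES:
            for m in bot.masks_of(k,n)[:4]:
                ys,xs=np.nonzero(m['pixels']); print(k,round(m['conf'],2),m['bbox'],xs.mean().round(1),ys.mean().round(1),len(xs))
E
```

```text
{'time': 0.0, 'joint_pos': array([-1.06622499,  0.68998018, -0.19449379,  1.56633815,  0.15728338,
        0.90247221, -0.21507821]), 'joint_velocities': array([ 2.56613565e-04, -1.95529659e-04,  3.13273417e-05,  9.45165933e-04,
       -4.48037693e-04, -2.12460043e-03, -2.28528124e-04]), 'joint_torque': array([-2.68309168e-04, -5.39600730e+01, -1.26676776e+00, -1.58539224e+01,
        9.08787071e-03,  9.23222455e-03,  2.26715048e-05]), 'tcp_pos': array([0.28325035, 0.5564322 , 0.23848744]), 'eef_rot': array([ 5.26264897e-04,  8.52496848e-01,  5.22731581e-01, -7.36066745e-04]), 'contact_force': array([ 0.13408786, -0.39732705, -0.11752283]), 'ft_torque': array([-0.02300767, -0.04029053,  0.00807691]), 'opening': 0.08512743361048065}
top [ 0.39580281 -0.00133305  1.16964975] [[-0.017, -0.993, 0.113], [-1.0, 0.018, 0.01], [-0.012, -0.113, -0.994]] 603.3951869805314 323.60190282123244 240.28846516296068
red_jar 0.83 [502.0, 194.0, 526.6, 216.3] 514.5 205.0 438
yellow_jar 0.68 [468.5, 319.9, 496.8, 334.3] 481.4 326.2 414
green_jar 0.73 [500.2, 193.1, 526.0, 214.0] 514.6 204.9 446
green_jar 0.56 [175.0, 315.0, 195.6, 333.4] 182.8 323.7 434
beaker 0.71 [121.0, 189.6, 155.8, 218.7] 138.9 203.5 867
beaker 0.69 [436.8, 242.3, 462.8, 263.5] 447.5 249.4 371
load_plate 0.59 [273.0, 162.8, 382.9, 253.3] 328.3 217.5 4907
reagent 0.86 [188.0, 112.2, 232.2, 161.4] 209.9 136.0 1647
timer 0.73 [489.4, 246.5, 530.0, 288.4] 510.6 266.4 1052
tape 0.92 [127.1, 264.3, 158.3, 295.4] 143.1 278.3 638
tape 0.65 [488.5, 249.7, 532.6, 285.3] 510.6 265.9 960
scene [1.02644465 0.051737   0.78277118] [[-0.048, 0.807, -0.588], [0.999, 0.032, -0.039], [-0.013, -0.589, -0.808]] 437.81443238359856 322.27395158460774 244.1836376903327
wrist [0.21079116 0.59478773 0.37461123] [[0.453, 0.845, 0.284], [0.892, -0.43, -0.144], [0.0, 0.318, -0.948]] 386.0231694990171 320.4801964153662 253.2111607261485
```

View pics/top0.png

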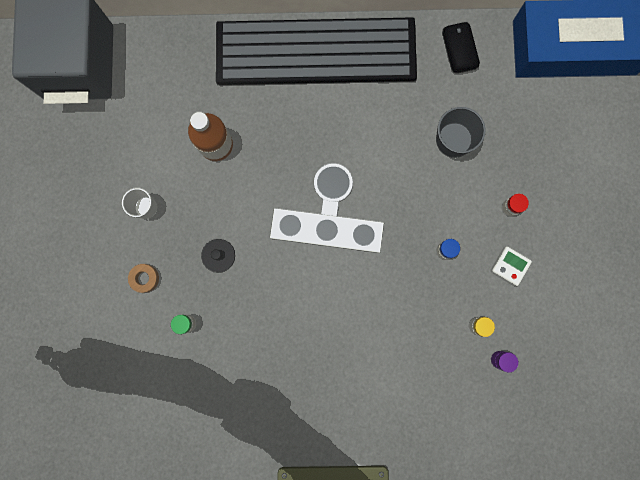

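View pics/scene0.png

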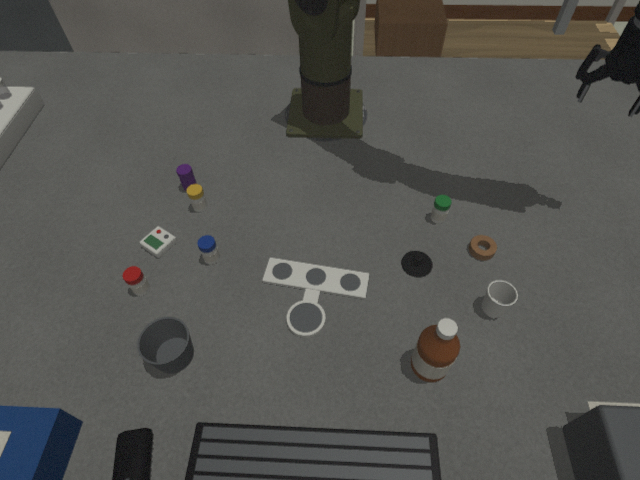

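Both views agree.

| Thing | Top-view pixel |
|---|---|
| Red cap | (518,203) |
| Blue cap | (450,248) |
| Yellow cap | (484,326) |
| Purple look-alike, avoid | (508,362) |
| Green jar, leave | (181,324) |
| White beaker | (137,203) |
| Dark bin, not the beaker | (460,132) |
| Cover | (218,255) |
| Phone, not the cover | (460,47) |

The brown bottle stands on the left (+y), so red goes to the left end seat.

```bash
cat >> h.py <<'E'
HUE={'red':[(0,8),(172,180)],'blue':[(105,125)],'yellow':[(18,32)],'purple':[(130,165)],'green':[(45,85)]}
def blobs(im,col,smin=120,vmin=50,amin=60):
    h=cv2.cvtColor(im,cv2.COLOR_BGR2HSV); m=np.zeros(im.shape[:2],np.uint8)
    for a,b in HUE[col]: m|=cv2.inRange(h,(a,smin,vmin),(b,255,255))
    n,l,s,ce=cv2.connectedComponentsWithStats(m)
    return [(s[i],ce[i],(l==i)) for i in range(1,n) if s[i][4]>amin]
def white_holes(im,th=170,amin=150):
    h=cv2.cvtColor(im,cv2.COLOR_BGR2HSV); m=cv2.inRange(h,(0,0,th),(180,40,255))
    cs,hi=cv2.findContours(m,cv2.RETR_CCOMP,cv2.CHAIN_APPROX_NONE)
    return [cv2.fitEllipse(c) for c,q in zip(cs,hi[0]) if q[3]>=0 and cv2.contourArea(c)>amin]
E
python3 - <<'E'
from h import *
for n in ['top','scene']:
    c=cam(n)
    for k in HUE:
        for s,ce,_ in blobs(c['im'],k):
            if s[4]<900: print(n,k,s[4],ce.round(1),w(c,*ce,0.056)[:2].round(4))
    for e in white_holes(c['im']): print(n,'hole',np.round(e[0],1),np.round(e[1],1),w(c,*e[0],0.01)[:2].round(4))
    for k in ['beaker','cover','reagent']:
        for m in bot.masks_of(k,n)[:2]:
            b=m['bbox']; print(n,k,round(m['conf'],2),b,w(c,(b[0]+b[2])/2,(b[1]+b[3])/2,.03)[:2].round(3))
c=cam('top'); g=cv2.cvtColor(c['im'],cv2.COLOR_BGR2GRAY); print('cover dark',[ (ce.round(1),s[4],w(c,*ce,0.007)[:2].round(4)) for s,ce in zip(*cv2.connectedComponentsWithStats((g<45).astype(np.uint8))[2:]) if 500<s[4]<2000])
c2=np.hstack([cv2.resize(c['im'][180:380,430:540],None,fx=3,fy=3,interpolation=3)[:600], cv2.resize(c['im'][180:380,100:240],None,fx=3,fy=3,interpolation=3)[:600]])
cv2.imwrite('pics/crop1.png',c2)
E
```

```text
top red 317 [517.8 202.9] [ 0.586  -0.3536]
top blue 297 [449.8 248. ] [ 0.5039 -0.2238]
top yellow 329 [483.9 326.3] [ 0.3595 -0.28  ]
top purple 415 [504.7 360.9] [ 0.2969 -0.3146]
top green 112 [515.8 261.3] [ 0.4771 -0.3441]
top green 305 [180.4 323.9] [0.3731 0.2746]
top hole [514.9 261.1] [14.  28.6] [ 0.4809 -0.3566]
top hole [134.2 201.5] [23.1 28.5] [0.6109 0.3791]
top hole [363.2 234.6] [21.9 22.4] [ 0.5375 -0.067 ]
top hole [326.5 229.8] [21.9 22.3] [0.5482 0.004 ]
top hole [289.8 224.9] [22.  22.3] [0.559 0.075]
top hole [332.8 182.1] [32.6 33.3] [ 0.6421 -0.01  ]
top beaker 0.8 [122.8, 190.2, 157.4, 219.9] [0.6   0.361]
top beaker 0.27 [173.2, 314.0, 195.3, 333.6] [0.373 0.274]
top cover 0.85 [199.8, 238.6, 236.4, 272.7] [0.5   0.211]
top reagent 0.69 [187.1, 110.9, 231.2, 162.9] [0.732 0.229]
scene red 279 [132.4 274.9] [ 0.5865 -0.3531]
scene blue 220 [206.1 243.2] [ 0.5041 -0.2233]
scene yellow 194 [194.5 191.1] [ 0.3597 -0.2799]
scene purple 113 [183.4 169.3] [ 0.2912 -0.3215]
scene green 162 [442.7 201.3] [0.3699 0.2762]
scene beaker 0.63 [480.9, 276.5, 516.1, 317.9] [0.592 0.364]
scene cover 0.63 [404.1, 250.5, 430.9, 279.5] [0.523 0.213]
scene cover 0.2 [199.5, 236.9, 218.3, 266.8] [ 0.508 -0.223]
scene reagent 0.92 [412.0, 317.5, 460.1, 383.9] [0.707 0.232]
cover dark [(array([99.7, 40.2]), np.int32(1291), array([0.9441, 0.4563])), (array([460.5,  47.6]), np.int32(1336), array([ 0.9123, -0.2713]))]
```

View pics/crop1.png

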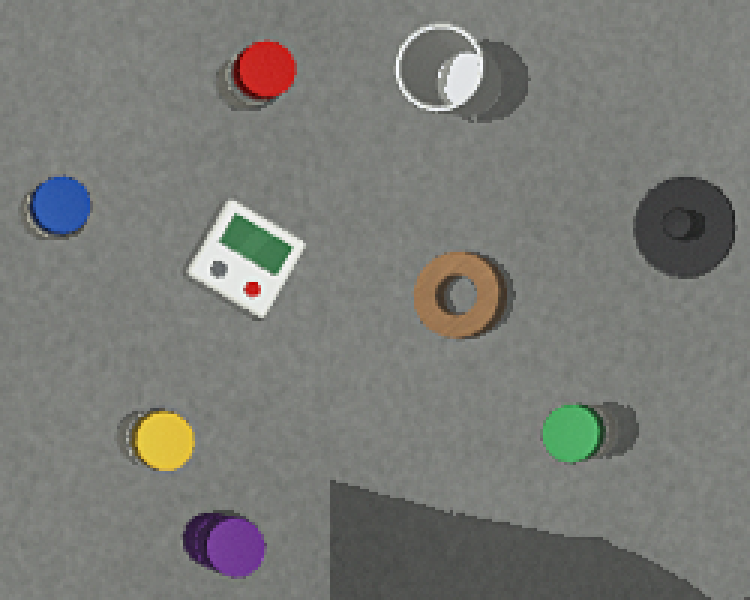

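The crop confirms the choices: red (518,203), blue (450,248), yellow (484,326) with purple beside it, the open white beaker (137,202) and the disc with a knob (218,256). I'll square the tool first (tool x = world +y, tool y = world +x), then travel to the red jar.

```bash
python3 -m crank '[[[0,0,0,0,0,-0.94,1],[0,0,0,0,0,-0.94,1],[0,0,0,0,0,-0.94,1],[0,0,0,0,0,-0.94,1],[0,0,0,0,0,-0.94,1],[-0.9,0.3,0,0,0,0,1],[-0.9,0.3,0,0,0,0,1],[-0.9,0.3,0,0,0,0,1]]]' 30
python3 -m crank '[[[-0.95,0.3,0,0,0,0,1],[-0.95,0.3,0,0,0,0,1],[-0.95,0.3,0,0,0,0,1],[-0.95,0.3,0,0,0,0,1],[-0.95,0.3,0,0,0,0,1],[-0.95,0.3,0,0,0,0,1],[-0.95,0.3,0,0,0,0,1],[-0.95,0.3,0,0,0,0,1]]]'
python3 - <<'E'
from h import *
s=bot.read_state(); print(s['tcp_pos'],s['joint_pos'].round(2),R.from_quat(s['eef_rot'],scalar_first=True).as_matrix().round(3).tolist())
c=cam('top'); print('beaker',w(c,136.7,202.3,.06),'cover',w(c,218.3,255.7,.005))
E
```

```text
time: 1.77
tcp_pos: [0.306, 0.4889, 0.2392]
eef_rot: [-0.0, 0.707, 0.707, 0.0]
contact_force: [0.2, -0.2, 0.1]
opening: 0.0856
time: 2.43
tcp_pos: [0.3662, 0.2984, 0.2395]
eef_rot: [0.0, 0.707, 0.707, 0.0]
contact_force: [0.5, -0.2, -1.0]
opening: 0.0853
[0.36615684 0.29839414 0.23950005] [-0.54  0.51 -0.37  2.01  0.28  0.67  0.48] [[0.001, 1.0, 0.0], [1.0, -0.001, 0.0], [0.0, 0.0, -1.0]]
beaker [0.60006422 0.35789504 0.06      ] cover [0.50204029 0.21483949 0.005     ]
```

```bash
for i in 1 2 3; do :; done
python3 -m crank '[[[-1,0.34,0,0,0,0,1],[-1,0.34,0,0,0,0,1],[-1,0.34,0,0,0,0,1],[-1,0.34,0,0,0,0,1],[-1,0.34,0,0,0,0,1],[-1,0.34,0,0,0,0,1],[-1,0.34,0,0,0,0,1],[-1,0.34,0,0,0,0,1]]]'
python3 -m crank '[[[-1,0.34,0,0,0,0,1],[-1,0.34,0,0,0,0,1],[-1,0.34,0,0,0,0,1],[-1,0.34,0,0,0,0,1],[-1,0.34,0,0,0,0,1],[-1,0.34,0,0,0,0,1],[-1,0.34,0,0,0,0,1],[-1,0.34,0,0,0,0,1]]]'
python3 -m crank '[[[-1,0.34,0,0,0,0,1],[-1,0.34,0,0,0,0,1],[-1,0.34,0,0,0,0,1],[-1,0.34,0,0,0,0,1],[-1,0.34,0,0,0,0,1],[-1,0.34,0,0,0,0,1],[-1,0.34,0,0,0,0,1],[-1,0.34,0,0,0,0,1]]]'
python3 -m crank '[[[-1,0.34,0.8,0,0,0,1],[-1,0.34,0.8,0,0,0,1],[0,0,0.8,0,0,0,1],[0,0,0,0,0,0,1]]]'
cat >> h.py <<'E'
def jar(col,n='wrist'):
    c=cam(n); s=bot.read_state()['tcp_pos']; out=[]
    for st,ce,m in blobs(c['im'],col,90,30,200):
        p=w(c,*ce,.058); d=(p-s)/.025
        print(col,st[4],ce.round(0),p[:2].round(4),'tcp',s.round(4),'rows x %.2f y %.2f'%(d[1],d[0]))
    return c
E
python3 - <<'E'
from h import *
c=jar('red'); print(bot.read_state()['joint_pos'].round(2)); cv2.imwrite('pics/w1.png',c['im'])
E
```

```text
time: 3.15
tcp_pos: [0.4341, 0.0983, 0.2395]
eef_rot: [0.0, 0.707, 0.707, 0.0]
contact_force: [0.8, -0.1, 0.5]
opening: 0.0853
time: 3.82
tcp_pos: [0.5019, -0.102, 0.2394]
eef_rot: [0.0, 0.707, 0.707, 0.0]
contact_force: [0.0, -0.4, -0.4]
opening: 0.0855
time: 4.48
tcp_pos: [0.5696, -0.302, 0.2393]
eef_rot: [0.0, 0.708, 0.707, 0.0]
contact_force: [-0.0, 0.8, 0.4]
opening: 0.0854
time: 4.82
tcp_pos: [0.5832, -0.3517, 0.1744]
eef_rot: [-0.004, 0.708, 0.706, -0.002]
contact_force: [-0.5, 1.6, -1.0]
opening: 0.0853
red 2250 [316. 253.] [ 0.585  -0.3538] tcp [ 0.5846 -0.3502  0.1767] rows x -0.15 y 0.02
[ 0.67  0.86 -0.39  1.42  0.37  0.94  1.75]
```

View pics/w1.png

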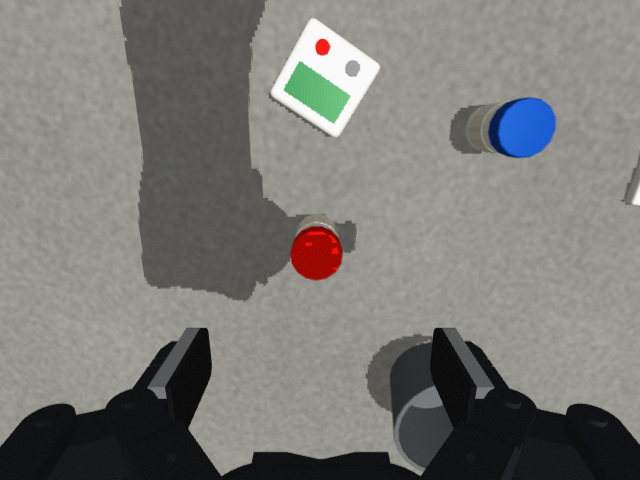

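The wrist view shows red at (316,253) with the timer and blue jar well clear. It puts red at (0.585, -0.354), matching the top view. Descend and grip.

```bash

python3 -m crank '[[[-0.15,0.03,0.8,0,0,0,1],[0,0,0.8,0,0,0,1],[0,0,0.8,0,0,0,1],[0,0,0.8,0,0,0,1],[0,0,0.8,0,0,0,1],[0,0,0.8,0,0,0,1],[0,0,0.7,0,0,0,0],[0,0,0,0,0,0,-1]]]' 30
python3 -m crank '[[[0,0,0,0,0,0,-1],[0,0,0,0,0,0,-1],[0,0,0,0,0,0,-1],[0,0,0,0,0,0,-1],[0,0,0,0,0,0,-1],[0,0,0,0,0,0,-1]]]'
```

```text
time: 5.53
tcp_pos: [0.5859, -0.3521, 0.0399]
eef_rot: [-0.002, 0.707, 0.708, -0.0]
contact_force: [-0.5, 0.0, -0.2]
opening: 0.0635
time: 6.03
tcp_pos: [0.5888, -0.3546, 0.0441]
eef_rot: [0.002, 0.707, 0.707, 0.001]
contact_force: [-0.5, 1.7, 6.9]
opening: 0.0349
```

```bash

python3 -m crank '[[[0,0,-0.5,0,0,0,-1],[0,0,-1,0,0,0,-1],[0,0,-1,0,0,0,-1],[0,0,-1,0,0,0,-1],[0.5,0,-0.5,0,0,0,-1],[0.9,-0.07,0,0,0,0,-1],[0.9,-0.07,0,0,0,0,-1],[0.9,-0.07,0,0,0,0,-1]]]'
python3 -m crank '[[[0.9,-0.07,0,0,0,0,-1],[0.9,-0.07,0,0,0,0,-1],[0.9,-0.07,0,0,0,0,-1],[0.9,-0.07,0,0,0,0,-1],[0.9,-0.07,0,0,0,0,-1],[0.9,-0.07,0,0,0,0,-1],[0.9,-0.07,0,0,0,0,-1],[0.9,-0.07,0,0,0,0,-1]]]'
python3 -m crank '[[[0.9,-0.07,0,0,0,0,-1],[0.9,-0.07,0,0,0,0,-1],[0.9,-0.07,0,0,0,0,-1],[0.9,-0.07,0,0,0,0,-1],[0.9,-0.07,0,0,0,0,-1],[0.9,-0.07,0,0,0,0,-1],[0.9,-0.07,0,0,0,0,-1],[0,0,0,0,0,0,-1]]]'
python3 -m crank '[[[0,0,0,0,0,0,-1],[0,0,0,0,0,0,-1]]]'
cat >> h.py <<'E'
def seats(z=.01,n='wrist'):
    c=cam(n); s=bot.read_state()['tcp_pos']
    for e in white_holes(c['im'],150,200):
        p=w(c,*e[0],z); d=(p-s)/.025
        print('hole',np.round(e[0]),np.round(e[1]),p[:2].round(4),'rows x %.2f y %.2f'%(d[1],d[0]))
    return c
E
python3 - <<'E'
from h import *
c=seats(); jar('red'); cv2.imwrite('pics/w2.png',c['im']); s=bot.read_state(); print(s['tcp_pos'],s['opening'])
E
```

```text
time: 6.7
tcp_pos: [0.5814, -0.2726, 0.1425]
eef_rot: [-0.0, 0.707, 0.707, 0.0]
contact_force: [0.2, -0.6, -0.3]
opening: 0.0351
time: 7.37
tcp_pos: [0.5671, -0.0923, 0.1421]
eef_rot: [-0.0, 0.707, 0.707, 0.0]
contact_force: [0.5, 1.0, -0.8]
opening: 0.0349
time: 8.03
tcp_pos: [0.5546, 0.071, 0.1425]
eef_rot: [-0.002, 0.704, 0.71, 0.002]
contact_force: [-0.0, 1.4, -1.3]
opening: 0.035
time: 8.2
tcp_pos: [0.5553, 0.0626, 0.1419]
eef_rot: [0.0, 0.707, 0.707, -0.001]
contact_force: [0.6, -0.4, -0.9]
opening: 0.0345
hole [ 43. 402.] [21. 34.] [ 0.6956 -0.1702] rows x -9.28 y 5.61
hole [548. 373.] [27. 37.] [0.6666 0.2481] rows x 7.45 y 4.45
hole [ 29. 373.] [23. 44.] [ 0.6667 -0.1743] rows x -9.44 y 4.45
hole [ 30. 349.] [24. 38.] [ 0.6441 -0.1688] rows x -9.23 y 3.55
hole [479. 352.] [24. 43.] [0.6466 0.1899] rows x 5.12 y 3.65
hole [114. 331.] [15. 21.] [ 0.6278 -0.0984] rows x -6.41 y 2.89
hole [520. 329.] [38. 61.] [0.6254 0.2193] rows x 6.30 y 2.80
hole [496. 299.] [17. 32.] [0.6003 0.197 ] rows x 5.41 y 1.79
hole [425. 276.] [11. 35.] [0.5811 0.1409] rows x 3.16 y 1.02
hole [397. 2
[... 511 characters left out ...]
8.] [15. 24.] [0.464  0.0022] rows x -2.39 y -3.66
hole [135. 100.] [16. 25.] [ 0.459  -0.0564] rows x -4.73 y -3.86
hole [396.  99.] [23. 30.] [0.4586 0.1121] rows x 2.01 y -3.88
hole [192.  82.] [12. 29.] [ 0.4489 -0.0183] rows x -3.20 y -4.26
hole [385.  76.] [23. 36.] [0.4451 0.1042] rows x 1.69 y -4.41
hole [285.  76.] [18. 39.] [0.4453 0.0407] rows x -0.85 y -4.41
hole [359.  78.] [42. 57.] [0.4465 0.0876] rows x 1.03 y -4.36
hole [375.  28.] [31. 33.] [0.4181 0.0963] rows x 1.38 y -5.49
hole [304.  26.] [17. 41.] [0.4171 0.0533] rows x -0.34 y -5.53
red 8114 [320. 347.] [0.6118 0.0623] tcp [0.5557 0.0615 0.1418] rows x 0.03 y 2.25
[0.55566364 0.06152157 0.1418037 ] 0.03487315030029988
```

View pics/w2.png

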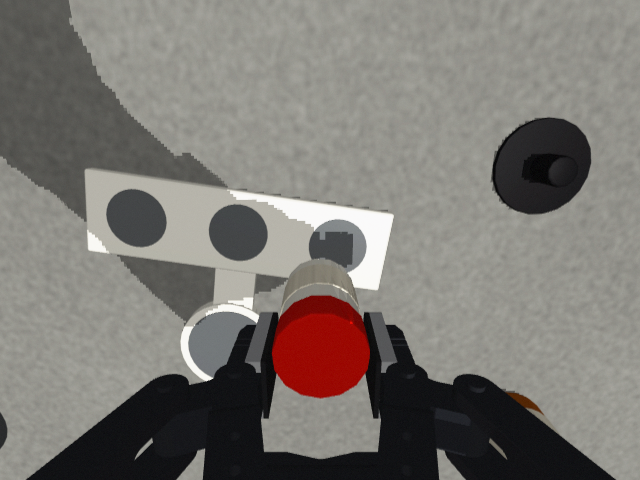

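Red is held upright at (320,347), and the seats show at (137,218), (238,232) and (338,246). Seat positions agree with the top view to under 1 mm. Next I measure the held jar's offset from the TCP.

```bash
cat >> h.py <<'E'
def held(col,c=None,zt=.016,vmin=150):
    c=c or cam('wrist'); s=bot.read_state()['tcp_pos']
    st,ce,m=max(blobs(c['im'],col,90,30,200),key=lambda b:b[0][4])
    v=cv2.cvtColor(c['im'],cv2.COLOR_BGR2HSV)[...,2]
    m=(m&(v>vmin)).astype(np.uint8); k=max(cv2.findContours(m,0,1)[0],key=cv2.contourArea)
    e=cv2.fitEllipse(cv2.convexHull(k)); p=w(c,*e[0],s[2]+zt)
    print('V',np.percentile(v[m>0],[5,50,95]),'top ellipse',np.round(e[0]),np.round(e[1]),'jar',p.round(4),'minus tcp',(p-s)[:2].round(4),'dia',e[1][1]/c['f']*((c['p']-p)@-c['r'][:,2]))
E
python3 - <<'E'
from h import *
held('red')
E
```

```text
V [152.9 155.  157. ] top ellipse [320. 355.] [84. 97.] jar [0.5527 0.0622 0.1578] minus tcp [-0.0031  0.0007] dia 0.03462239820161649
```

```bash

python3 -m crank '[[[0.52,0.25,0,0,0,0,-1],[0,0,0.6,0,0,0,-1],[0,0,0.8,0,0,0,-1],[0,0,0.8,0,0,0,-1],[0,0,0.6,0,0,0,-1],[0,0,0.3,0,0,0,-1],[0,0,0,0,0,0,-1],[0,0,0,0,0,0,-1]]]'
python3 -m crank '[[[0,0,0,0,0,0,-1]]]'
```

```text
time: 9.02
tcp_pos: [0.5625, 0.0765, 0.0644]
eef_rot: [-0.0, 0.707, 0.707, 0.0]
contact_force: [-0.3, -0.1, -0.3]
opening: 0.035
time: 9.1
tcp_pos: [0.563, 0.0765, 0.0651]
eef_rot: [0.0, 0.707, 0.707, 0.001]
contact_force: [-0.4, -1.0, -0.5]
opening: 0.035
```

```bash

python3 -m crank '[[[-0.07,-0.03,0.1,0,0,0,-1],[0,0,0.15,0,0,0,-1],[0,0,0.1,0,0,0,-1],[0,0,0,0,0,0,-1],[0,0,0,0,0,0,-1]]]'
python3 -m crank '[[[0,0,0.1,0,0,0,-1],[0,0,0,0,0,0,-1],[0,0,0,0,0,0,-1]]]'
```

```text
time: 9.52
tcp_pos: [0.5613, 0.0743, 0.0554]
eef_rot: [-0.0, 0.707, 0.707, -0.0]
contact_force: [0.1, 0.1, -0.3]
opening: 0.0347
time: 9.77
tcp_pos: [0.5619, 0.0744, 0.0541]
eef_rot: [0.0, 0.707, 0.707, 0.001]
contact_force: [-1.0, -0.4, 7.7]
opening: 0.0349
```

```bash

python3 -m crank '[[[0,0,-0.05,0,0,0,0.2],[0,0,0,0,0,0,0.2],[0,0,0,0,0,0,0.3],[0,0,-0.4,0,0,0,0.3],[0,0,-0.9,0,0,0,0.3],[0,0,-1,0,0,0,1],[0,0,-1,0,0,0,1],[-0.8,-0.15,-0.5,0,0,0,1]]]'
python3 -m crank '[[[-0.95,-0.18,0,0,0,0,1],[-0.95,-0.18,0,0,0,0,1],[-0.95,-0.18,0,0,0,0,1],[-0.95,-0.18,0,0,0,0,1],[-0.95,-0.18,0,0,0,0,1],[-0.95,-0.18,0,0,0,0,1],[-0.95,-0.18,0,0,0,0,1],[-0.95,-0.18,0,0,0,0,1]]]'
python3 -m crank '[[[-0.95,-0.2,0,0,0,0,1],[-0.95,-0.2,0,0,0,0,1],[-0.95,-0.2,0,0,0,0,1],[-0.65,-0.1,0,0,0,0,1],[0,0,0,0,0,0,1],[0,0,0,0,0,0,1]]]'
python3 - <<'E'
from h import *
jar('blue'); jar('red','top'); jar('red','scene')
E
```

```text
time: 10.43
tcp_pos: [0.5599, 0.06, 0.1529]
eef_rot: [0.0, 0.705, 0.709, 0.004]
contact_force: [2.0, 1.6, -0.8]
opening: 0.0852
time: 11.1
tcp_pos: [0.5211, -0.1368, 0.1499]
eef_rot: [0.0, 0.707, 0.707, 0.0]
contact_force: [0.3, 0.3, 0.3]
opening: 0.0853
time: 11.6
tcp_pos: [0.5036, -0.224, 0.1496]
eef_rot: [0.0, 0.708, 0.706, 0.0]
contact_force: [0.1, 0.6, 0.9]
opening: 0.0855
blue 2662 [320. 259.] [ 0.5023 -0.2236] tcp [ 0.5041 -0.2224  0.1497] rows x -0.05 y -0.07
red 297 [288. 220.] [0.5612 0.0744] tcp [ 0.5044 -0.2216  0.1496] rows x 11.84 y 2.27
red 282 [350. 268.] [0.5544 0.0748] tcp [ 0.5045 -0.2213  0.1496] rows x 11.85 y 2.00
```

```bash

python3 -m crank '[[[-0.05,-0.05,0.6,0,0,0,1],[0,0,0.9,0,0,0,1],[0,0,0.9,0,0,0,1],[0,0,0.9,0,0,0,1],[0,0,0.8,0,0,0,1],[0,0,0.3,0,0,0,0],[0,0,0,0,0,0,-1],[0,0,0,0,0,0,-1]]]' 30
python3 -m crank '[[[0,0,0,0,0,0,-1],[0,0,0,0,0,0,-1],[0,0,0,0,0,0,-1],[0,0,0,0,0,0,-1],[0,0,0,0,0,0,-1]]]'
```

```text
time: 12.42
tcp_pos: [0.5031, -0.2235, 0.0396]
eef_rot: [-0.0, 0.707, 0.707, 0.0]
contact_force: [-0.6, 0.3, 1.1]
opening: 0.0516
time: 12.83
tcp_pos: [0.5036, -0.2244, 0.0405]
eef_rot: [0.001, 0.707, 0.707, 0.001]
contact_force: [0.3, -0.3, 7.4]
opening: 0.0351
```

```bash

python3 -m crank '[[[0,0,-0.5,0,0,0,-1],[0,0,-1,0,0,0,-1],[0,0,-1,0,0,0,-1],[0,0,-1,0,0,0,-1],[0.5,0.1,-0.5,0,0,0,-1],[0.9,0.2,0,0,0,0,-1],[0.9,0.2,0,0,0,0,-1],[0.9,0.2,0,0,0,0,-1]]]'
python3 -m crank '[[[0.9,0.2,0,0,0,0,-1],[0.9,0.2,0,0,0,0,-1],[0.9,0.2,0,0,0,0,-1],[0.38,0.06,0,0,0,0,-1],[0,0,0,0,0,0,-1],[0,0,0,0,0,0,-1],[0,0,0,0,0,0,-1]]]'
python3 - <<'E'
from h import *
held('blue',vmin=30); s=bot.read_state(); print(s['tcp_pos'])
E
```

```text
time: 13.5
tcp_pos: [0.5203, -0.1427, 0.1395]
eef_rot: [0.0, 0.708, 0.707, 0.0]
contact_force: [0.7, 0.7, -1.3]
opening: 0.0349
time: 14.08
tcp_pos: [0.536, -0.0694, 0.139]
eef_rot: [0.0, 0.708, 0.706, -0.001]
contact_force: [-0.1, -1.4, -0.6]
opening: 0.0348
V [ 82. 120. 122.] top ellipse [320. 358.] [102. 106.] jar [ 0.5341 -0.0687  0.1551] minus tcp [-0.002   0.0009] dia 0.03793209345075694
[ 0.53609097 -0.069658    0.13907304]
```

```bash
python3 - <<'E'
from h import *
held('blue',zt=.0195,vmin=105)
E
python3 -m crank '[[[0,0,0.6,0,0,0,-1],[0,0,0.8,0,0,0,-1],[0,0,0.8,0,0,0,-1],[0,0,0.6,0,0,0,-1],[0,0,0.2,0,0,0,-1],[0,0,0,0,0,0,-1],[0,0,0,0,0,0,-1]]]'
```

```text
V [118. 120. 122.] top ellipse [321. 367.] [85. 99.] jar [ 0.5356 -0.0689  0.1586] minus tcp [-0.0006  0.0007] dia 0.03479283711324663
time: 14.77
tcp_pos: [0.5369, -0.0681, 0.0646]
eef_rot: [0.0, 0.708, 0.706, -0.0]
contact_force: [1.2, 0.1, -0.5]
opening: 0.0349
```

```bash

python3 -m crank '[[[0,0.02,0.2,0,0,0,-1],[0,0,0.2,0,0,0,-1],[0,0,0.1,0,0,0,-1],[0,0,0,0,0,0,-1],[0,0,0.07,0,0,0,-1],[0,0,0,0,0,0,-1],[0,0,0,0,0,0,-1]]]'
```

```text
time: 15.35
tcp_pos: [0.5375, -0.0675, 0.0506]
eef_rot: [0.0, 0.707, 0.707, 0.0]
contact_force: [-0.8, -0.8, 5.5]
opening: 0.035
```

```bash

python3 -m crank '[[[0,0,-0.05,0,0,0,0.2],[0,0,0,0,0,0,0.2],[0,0,0,0,0,0,0.3],[0,0,-0.4,0,0,0,0.3],[0,0,-0.9,0,0,0,0.3],[0,0,-1,0,0,0,1],[0,0,-1,0,0,0,1],[-0.5,-0.4,-0.5,0,0,0,1]]]'
python3 -m crank '[[[-0.85,-0.7,0,0,0,0,1],[-0.85,-0.7,0,0,0,0,1],[-0.85,-0.7,0,0,0,0,1],[-0.85,-0.7,0,0,0,0,1],[-0.85,-0.7,0,0,0,0,1],[-0.85,-0.7,0,0,0,0,1],[-0.85,-0.7,0,0,0,0,1],[-0.85,-0.7,0,0,0,0,1]]]'
python3 -m crank '[[[-0.85,-0.7,0,0,0,0,1],[-0.4,-0.4,0,0,0,0,1],[0,0,0,0,0,0,1],[0,0,0,0,0,0,1],[0,0,0,0,0,0,1]]]'
python3 - <<'E'
from h import *
c=jar('yellow'); cv2.imwrite('pics/w3.png',c['im']); print(bot.read_state()['joint_pos'].round(2))
E
```

```text
time: 16.02
tcp_pos: [0.5309, -0.0766, 0.1498]
eef_rot: [0.002, 0.706, 0.708, 0.004]
contact_force: [0.3, 0.7, -0.4]
opening: 0.0853
time: 16.68
tcp_pos: [0.3862, -0.2508, 0.1469]
eef_rot: [0.0, 0.707, 0.707, -0.0]
contact_force: [0.5, 0.6, -0.1]
opening: 0.0851
time: 17.1
tcp_pos: [0.3608, -0.2803, 0.1467]
eef_rot: [0.001, 0.707, 0.707, 0.001]
contact_force: [0.3, 0.2, 0.0]
opening: 0.0856
yellow 2802 [319. 258.] [ 0.3574 -0.2807] tcp [ 0.361  -0.28    0.1466] rows x -0.03 y -0.14
[ 0.77  0.66 -0.34  2.14  0.52  0.42  1.59]
```

View pics/w3.png

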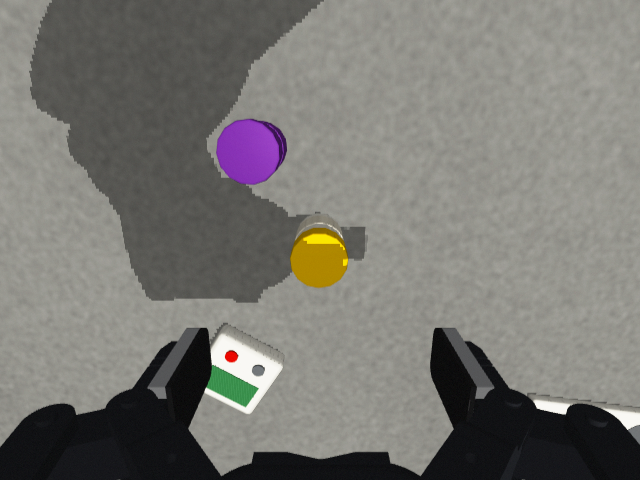

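Yellow sits at (319,258) between the jaws, with the purple jar at (250,152) clear of the fingers. Grip.

```bash

python3 -m crank '[[[0,-0.08,0.6,0,0,0,1],[0,0,0.9,0,0,0,1],[0,0,0.9,0,0,0,1],[0,0,0.9,0,0,0,1],[0,0,0.7,0,0,0,1],[0,0,0.3,0,0,0,0],[0,0,0,0,0,0,-1],[0,0,0,0,0,0,-1]]]' 30
python3 -m crank '[[[0,0,0,0,0,0,-1],[0,0,0,0,0,0,-1],[0,0,0,0,0,0,-1],[0,0,0,0,0,0,-1],[0,0,0,0,0,0,-1]]]'
```

```text
time: 17.82
tcp_pos: [0.3582, -0.2803, 0.0389]
eef_rot: [-0.0, 0.707, 0.707, 0.0]
contact_force: [-0.1, 0.2, 0.6]
opening: 0.0515
time: 18.23
tcp_pos: [0.3582, -0.2812, 0.0397]
eef_rot: [0.001, 0.707, 0.707, 0.001]
contact_force: [0.4, 0.5, 7.7]
opening: 0.0347
```

```bash

python3 -m crank '[[[0,0,-0.5,0,0,0,-1],[0,0,-1,0,0,0,-1],[0,0,-1,0,0,0,-1],[0,0,-1,0,0,0,-1],[0,0,-1,0,0,0,-1],[0.5,0.3,-0.3,0,0,0,-1],[0.88,0.59,0,0,0,0,-1],[0.88,0.59,0,0,0,0,-1]]]'
python3 -m crank '[[[0.88,0.59,0,0,0,0,-1],[0.88,0.59,0,0,0,0,-1],[0.88,0.59,0,0,0,0,-1],[0.88,0.59,0,0,0,0,-1],[0.88,0.59,0,0,0,0,-1],[0.88,0.59,0,0,0,0,-1],[0.88,0.59,0,0,0,0,-1],[0.88,0.59,0,0,0,0,-1]]]'
python3 -m crank '[[[0.88,0.59,0,0,0,0,-1],[0.88,0.59,0,0,0,0,-1],[0.4,0.25,0,0,0,0,-1],[0,0,0,0,0,0,-1],[0,0,0,0,0,0,-1],[0,0,0,0,0,0,-1]]]'
python3 - <<'E'
from h import *
c=cam('wrist'); held('yellow',c,zt=.0195,vmin=120); s=bot.read_state(); print(s['tcp_pos']); cv2.imwrite('pics/w4.png',c['im'])
E
```

```text
time: 18.9
tcp_pos: [0.3949, -0.2245, 0.1594]
eef_rot: [0.001, 0.709, 0.706, 0.0]
contact_force: [1.1, 0.9, -0.2]
opening: 0.0347
time: 19.57
tcp_pos: [0.513, -0.0467, 0.1584]
eef_rot: [-0.0, 0.707, 0.707, -0.0]
contact_force: [0.5, -0.1, -0.4]
opening: 0.0348
time: 20.07
tcp_pos: [0.5471, 0.0033, 0.1583]
eef_rot: [-0.0, 0.708, 0.706, -0.002]
contact_force: [0.2, -0.7, -0.6]
opening: 0.0352
V [123. 170. 172.] top ellipse [322. 361.] [100. 107.] jar [0.5441 0.0044 0.1779] minus tcp [-0.0031  0.0014] dia 0.037475887983947624
[0.54720401 0.00304091 0.15842777]
```

View pics/w4.png

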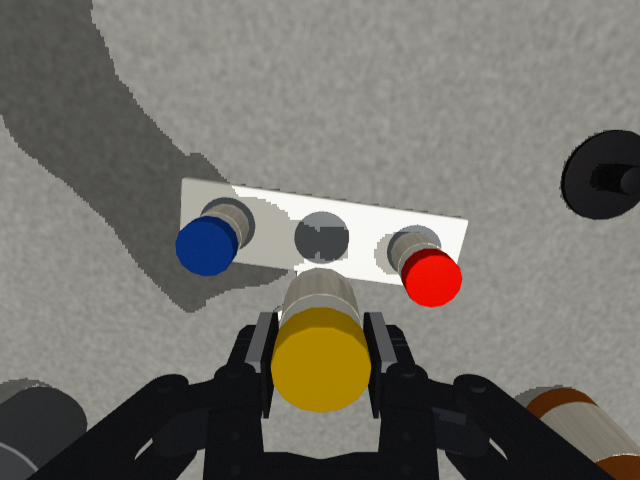

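Yellow is held at (322,361). Blue (207,245) and red (432,278) stand upright on their seats, and the middle seat (322,237) is free.

```bash

python3 -m crank '[[[0,0.03,0.6,0,0,0,-1],[0,0,0.9,0,0,0,-1],[0,0,0.9,0,0,0,-1],[0,0,0.8,0,0,0,-1],[0,0,0.5,0,0,0,-1],[0,0,0.2,0,0,0,-1],[0,0,0,0,0,0,-1],[0,0,0,0,0,0,-1]]]'
python3 -m crank '[[[0,0,0.2,0,0,0,-1],[0,0,0.1,0,0,0,-1],[0,0,0.1,0,0,0,-1],[0,0,0,0,0,0,-1],[0,0,0,0,0,0,-1]]]'
```

```text
time: 20.78
tcp_pos: [0.5493, 0.0045, 0.0617]
eef_rot: [0.0, 0.708, 0.706, -0.0]
contact_force: [1.0, 0.0, -0.5]
opening: 0.0348
time: 21.2
tcp_pos: [0.5493, 0.0053, 0.0513]
eef_rot: [0.0, 0.707, 0.707, 0.0]
contact_force: [-0.4, -0.3, -0.2]
opening: 0.0354
```

```bash

python3 -m crank '[[[-0.07,-0.03,0,0,0,0,-1],[0,0,0.12,0,0,0,-1],[0,0,0,0,0,0,-1],[0,0,0,0,0,0,-1]]]'
```

```text
time: 21.53
tcp_pos: [0.5488, 0.0027, 0.0494]
eef_rot: [0.001, 0.708, 0.707, -0.0]
contact_force: [-1.8, -1.3, 10.6]
opening: 0.0349
```

```bash

python3 -m crank '[[[0,0,-0.05,0,0,0,0.2],[0,0,0,0,0,0,0.2],[0,0,0,0,0,0,0.2],[0,0,-0.4,0,0,0,0.2],[0,0,-0.9,0,0,0,0.2],[0,0,-1,0,0,0,0.2],[0,0,-1,0,0,0,0.2],[0,0,-1,0,0,0,1]]]'
python3 -m crank '[[[0.4,0,-1,0,0,0,1],[0.9,0.14,0,0,0,0,1],[0.9,0.14,0,0,0,0,1],[0.9,0.14,0,0,0,0,1],[0.9,0.14,0,0,0,0,1],[0.9,0.14,0,0,0,0,1],[0.9,0.14,0,0,0,0,1],[0.9,0.14,0,0,0,0,1]]]'
python3 -m crank '[[[0.9,0.13,0,0,0,0,1],[0.9,0.13,0,0,0,0,1],[0.9,0.13,0,0,0,0,1],[0.9,0.13,0,0,0,0,1],[0.9,0.13,0,0,0,0,1],[0.9,0.13,0,0,0,0,1],[0.9,0.13,0,0,0,0,1],[0.3,0.1,0,0,0,0,1]]]'
python3 -m crank '[[[0,0,0,0,0,0,1],[0,0,0,0,0,0,1]]]'
python3 - <<'E'
from h import *
c=cam('wrist'); cv2.imwrite('pics/w5.png',c['im']); s=bot.read_state(); print(s['tcp_pos'],s['joint_pos'].round(2))
for m in bot.masks_of('beaker','wrist')[:2]: print(m['conf'],m['bbox'])
t=cam('top'); cv2.imwrite('pics/t2.png',cv2.resize(t['im'][150:270,240:420],None,fx=4,fy=4,interpolation=cv2.INTER_CUBIC))
for k in ['red','blue','yellow']:
    for st,ce,_ in blobs(t['im'],k): print(k,st[4],w(t,*ce,.068)[:2].round(4))
E
```

```text
time: 22.2
tcp_pos: [0.5482, 0.0036, 0.1586]
eef_rot: [-0.0, 0.707, 0.707, -0.0]
contact_force: [0.3, -0.1, -0.4]
opening: 0.0621
time: 22.87
tcp_pos: [0.573, 0.1721, 0.1826]
eef_rot: [-0.0, 0.707, 0.707, -0.0]
contact_force: [1.1, 0.5, -0.0]
opening: 0.0854
time: 23.53
tcp_pos: [0.5971, 0.341, 0.1826]
eef_rot: [-0.002, 0.706, 0.708, 0.001]
contact_force: [-0.2, 1.0, 0.6]
opening: 0.0855
time: 23.7
tcp_pos: [0.5985, 0.3348, 0.182]
eef_rot: [0.0, 0.707, 0.707, -0.001]
contact_force: [0.7, -0.6, -0.6]
opening: 0.0854
[0.59879536 0.33374179 0.18194921] [-0.42  0.85 -0.32  1.41  0.3   0.93  0.75]
0.84 [318.0, 202.5, 394.3, 288.8]
red 284 [0.5593 0.0739]
blue 7806 [ 0.8961 -0.474 ]
blue 281 [ 0.5377 -0.0674]
yellow 287 [0.5495 0.0031]
```

View pics/w5.png

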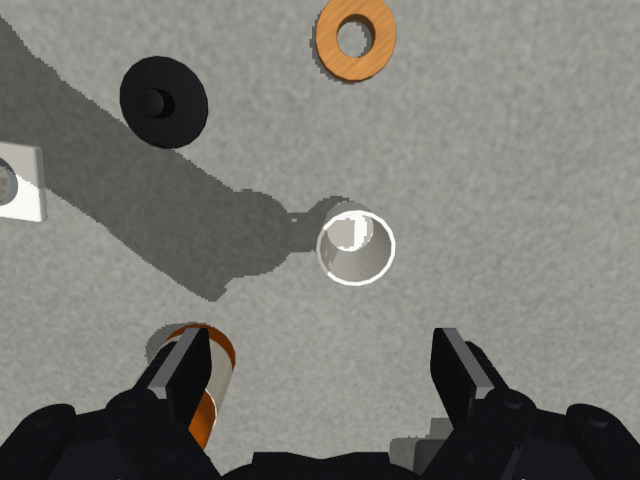

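View pics/t2.png

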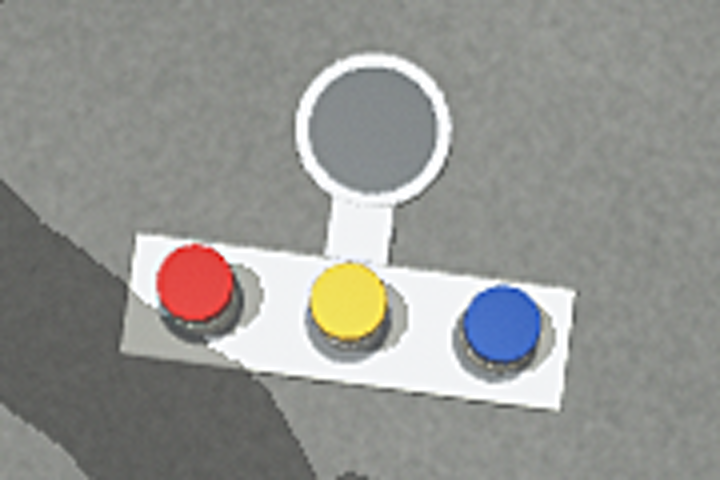

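Wrist view: beaker rim at (356,248), bottle clear at (195,380), cover (164,102), tape (355,38). Top crop: red, yellow and blue stand left to right on their seats, within about 1.5 mm of the seat centres.

```bash
python3 - <<'E'
from h import *
c=cam('wrist'); s=bot.read_state()['tcp_pos']
h=cv2.cvtColor(c['im'],cv2.COLOR_BGR2GRAY)[195:300,300:410]; k=max(cv2.findContours((h>195).astype(np.uint8),0,1)[0],key=lambda k:cv2.boundingRect(k)[2]); e=cv2.fitEllipse(k); u,v=e[0][0]+300,e[0][1]+195
p=w(c,u,v,.06); print(u,v,e[1],p,s,(p-s)/.025, 'dia',e[1][1]/c['f']*((p-c['p'])@c['r'][:,2]))
E
```

```text
360.18271255493164 247.7199478149414 (70.75538635253906, 72.9065170288086) [0.59988984 0.36171022 0.06      ] [0.59901075 0.33383038 0.18213425] [ 0.03516377  1.11519342 -4.88537013] dia 0.05101552754657448
```

```bash

python3 -m crank '[[[0.6,0.04,0,0,0,0,1],[0.39,0,0.3,0,0,0,1],[0,0,0.8,0,0,0,1],[0,0,0.9,0,0,0,1],[0,0,0.9,0,0,0,1],[0,0,0.8,0,0,0,1],[0,0,0.4,0,0,0,1],[0,0,0,0,0,0,1]]]' 40
python3 -m crank '[[[0,0,0,0,0,0,1]]]'
python3 - <<'E'
from h import *
c=cam('wrist'); cv2.imwrite('pics/w6.png',c['im']); print(bot.read_state()['tcp_pos'])
E
```

```text
time: 24.57
tcp_pos: [0.5977, 0.3594, 0.0764]
eef_rot: [-0.001, 0.707, 0.707, -0.003]
contact_force: [-0.9, -0.8, 0.2]
opening: 0.0855
time: 24.65
tcp_pos: [0.5995, 0.3608, 0.0794]
eef_rot: [-0.0, 0.707, 0.707, -0.0]
contact_force: [0.5, 0.0, 0.2]
opening: 0.0852
[0.60018512 0.36132171 0.08050158]
```

View pics/w6.png

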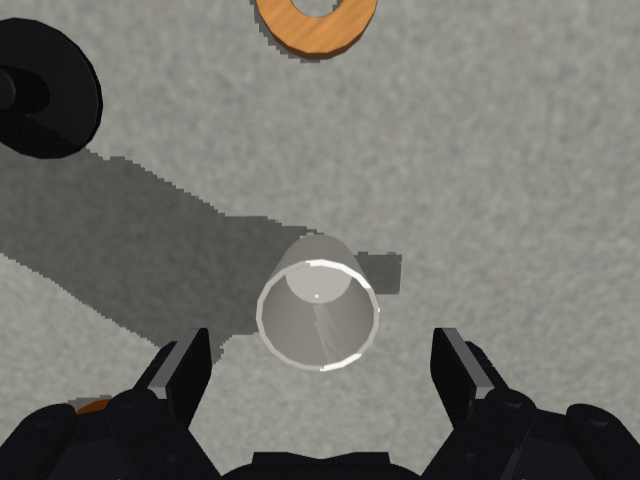

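The beaker rim is centred between the jaws at (318,315), which works out at x ≈ 0.600, y ≈ 0.360.

```bash

python3 -m crank '[[[0,0,0.7,0,0,0,1],[0,0,0.8,0,0,0,1],[0,0,0.5,0,0,0,1],[0,0,0,0,0,0,0.5],[0,0,0,0,0,0,-1],[0,0,0,0,0,0,-1],[0,0,0,0,0,0,-1],[0,0,0,0,0,0,-1]]]' 40
python3 -m crank '[[[0,0,0,0,0,0,-1],[0,0,0,0,0,0,-1]]]'
```

```text
time: 25.37
tcp_pos: [0.6007, 0.3612, 0.0311]
eef_rot: [0.0, 0.708, 0.707, 0.001]
contact_force: [0.6, -2.0, 3.9]
opening: 0.0545
time: 25.53
tcp_pos: [0.6007, 0.3612, 0.0311]
eef_rot: [0.0, 0.708, 0.707, 0.001]
contact_force: [0.1, -1.2, 6.6]
opening: 0.0546
```

```bash

python3 -m crank '[[[0,0,-0.4,0,0,0,-1],[0,0,-0.9,0,0,0,-1],[0,0,-1,0,0,0,-1],[0,0,-1,0,0,0,-1],[0,0,-1,0,0,0,-1],[0,0,-0.9,0,0,0,-1],[-0.4,0,-0.4,0,0,0,-1],[-0.8,0,0,0,0,0,-1]]]'
python3 -m crank '[[[-0.8,0,0,0,0,0,-1],[-0.8,0,0,0,0,0,-1],[-0.8,0,0,0,0,0,-1],[-0.8,0,0,0,0,0,-1],[-0.8,0,0,0,0,0,-1],[-0.8,0,0,0,0,0,-1],[-0.8,0,0,0,0,0,-1],[-0.8,0,0,0,0,0,-1]]]'
python3 -m crank '[[[-0.8,0,0,0,0,0,-1],[-0.8,0.1,0,0,0,0,-1],[-0.8,0.2,0,0,0,0,-1],[-0.8,0.3,0,0,0,0,-1],[-0.8,0.3,0,0,0,0,-1],[-0.8,0.3,0,0,0,0,-1],[-0.8,0.3,0,0,0,0,-1],[-0.8,0.2,0,0,0,0,-1]]]'
python3 -m crank '[[[-0.5,0,0,0,0,0,-1],[-0.2,0,0,0,0,0,-1],[0,0,0,0,0,0,-1],[0,0,0,0,0,0,-1],[0,0,0,0,0,0,-1]]]'
python3 - <<'E'
from h import *
c=cam('wrist'); cv2.imwrite('pics/w7.png',c['im']); s=bot.read_state(); print(s['tcp_pos'],s['opening'],s['joint_pos'].round(2))
E
```

```text
time: 26.2
tcp_pos: [0.5997, 0.3351, 0.173]
eef_rot: [-0.001, 0.706, 0.708, 0.004]
contact_force: [0.2, 0.9, -1.2]
opening: 0.0545
time: 26.87
tcp_pos: [0.5986, 0.1687, 0.169]
eef_rot: [-0.0, 0.707, 0.707, -0.001]
contact_force: [1.3, -0.3, -1.2]
opening: 0.0543
time: 27.53
tcp_pos: [0.6414, 0.0088, 0.169]
eef_rot: [-0.0, 0.708, 0.707, -0.001]
contact_force: [-0.2, -0.2, -1.4]
opening: 0.0545
time: 27.95
tcp_pos: [0.6413, -0.0044, 0.1696]
eef_rot: [-0.001, 0.706, 0.708, 0.001]
contact_force: [0.7, 1.4, -1.6]
opening: 0.0543
[ 0.64147527 -0.00446155  0.16966784] 0.05479460882975517 [ 0.13  0.81 -0.37  1.57  0.36  0.83  1.19]
```

View pics/w7.png

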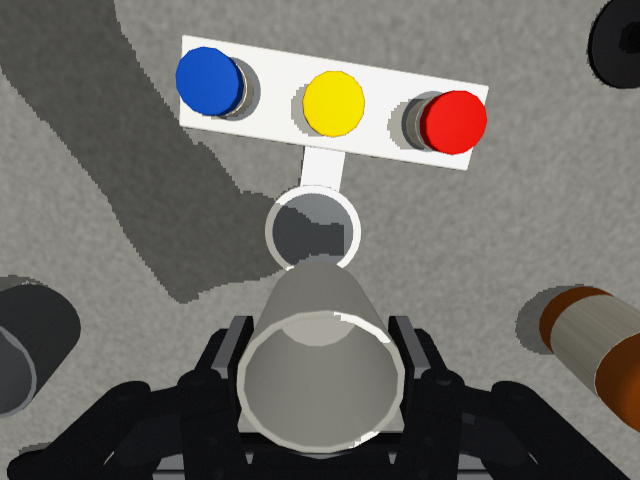

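The beaker is held upright with its rim at (321,381), on the TCP axis to within 1 mm. The pad circle at (313,230) is free.

```bash

python3 -m crank '[[[-0.23,0.06,0.3,0,0,0,-1],[0,0,0.7,0,0,0,-1],[0,0,0.9,0,0,0,-1],[0,0,0.9,0,0,0,-1],[0,0,0.9,0,0,0,-1],[0,0,0.6,0,0,0,-1],[0,0,0.2,0,0,0,-1],[0,0,0,0,0,0,-1]]]'
python3 -m crank '[[[0,0,0,0,0,0,-1],[0,0,0,0,0,0,-1]]]'
```

```text
time: 28.67
tcp_pos: [0.6421, -0.0123, 0.0553]
eef_rot: [-0.001, 0.707, 0.707, -0.001]
contact_force: [-0.2, 0.0, -1.6]
opening: 0.054
time: 28.83
tcp_pos: [0.6443, -0.0122, 0.0582]
eef_rot: [0.001, 0.707, 0.707, 0.001]
contact_force: [0.0, -0.2, -0.8]
opening: 0.0542
```

```bash

python3 -m crank '[[[0.06,-0.03,0.2,0,0,0,-1],[0,0,0.2,0,0,0,-1],[0,0,0.15,0,0,0,-1],[0,0,0,0,0,0,-1],[0,0,0,0,0,0,-1],[0,0,0,0,0,0,-1]]]'
```

```text
time: 29.33
tcp_pos: [0.6426, -0.011, 0.0433]
eef_rot: [0.0, 0.707, 0.707, 0.0]
contact_force: [-0.4, 0.1, -0.8]
opening: 0.0542
```

```bash

python3 -m crank '[[[0,0,0.08,0,0,0,-1],[0,0,0.08,0,0,0,-1],[0,0,0,0,0,0,-1],[0,0,0,0,0,0,-1]]]'
```

```text
time: 29.67
tcp_pos: [0.6437, -0.011, 0.041]
eef_rot: [0.001, 0.707, 0.707, 0.001]
contact_force: [-2.1, 0.0, 9.1]
opening: 0.0544
```

```bash

python3 -m crank '[[[0,0,-0.05,0,0,0,1],[0,0,0,0,0,0,1],[0,0,0,0,0,0,1],[0,0,0,0,0,0,1],[0,0,-0.5,0,0,0,1],[0,0,-1,0,0,0,1],[0,0,-1,0,0,0,1],[0,0,-1,0,0,0,1]]]' 30
python3 -m crank '[[[0,0,-1,0,0,0,1],[0.4,-0.2,-0.6,0,0,0,1],[0.9,-0.56,0,0,0,0,1],[0.9,-0.56,0,0,0,0,1],[0.9,-0.56,0,0,0,0,1],[0.9,-0.56,0,0,0,0,1],[0.9,-0.56,0,0,0,0,1],[0.9,-0.56,0,0,0,0,1]]]'
python3 -m crank '[[[0.9,-0.56,0,0,0,0,1],[0.9,-0.56,0,0,0,0,1],[0.9,-0.56,0,0,0,0,1],[0.5,-0.3,0,0,0,0,0.2],[0,0,0,0,0,0,0],[0,0,0,0,0,0,0],[0,0,0,0,0,0,0]]]'
cat >> h.py <<'E'
def cover():
    c=cam('wrist'); s=bot.read_state()['tcp_pos']; print('tcp',s)
    for m in bot.masks_of('cover','wrist')[:2]:
        k=m['pixels'].astype(np.uint8); q=max(cv2.findContours(k,0,1)[0],key=cv2.contourArea); e=cv2.fitEllipse(cv2.convexHull(q))
        p=w(c,*e[0],.004); print(round(m['conf'],2),np.round(e[0]),np.round(e[1]),p.round(4),'dia',e[1][1]/c['f']*((p-c['p'])@c['r'][:,2]),'rows x %.2f y %.2f'%((p-s)[1]/.025,(p-s)[0]/.025))
    return c
E
python3 - <<'E'
from h import *
c=cover(); cv2.imwrite('pics/w8.png',c['im'])
t=cam('top'); cv2.imwrite('pics/t3.png',cv2.resize(t['im'][150:270,240:420],None,fx=4,fy=4,interpolation=cv2.INTER_CUBIC))
E
```

```text
time: 30.33
tcp_pos: [0.6424, -0.0109, 0.1295]
eef_rot: [-0.0, 0.707, 0.707, -0.0]
contact_force: [0.2, -0.2, -0.0]
opening: 0.0855
time: 31.0
tcp_pos: [0.553, 0.1351, 0.169]
eef_rot: [0.0, 0.707, 0.707, 0.0]
contact_force: [-0.4, -0.0, -0.2]
opening: 0.0857
time: 31.58
tcp_pos: [0.505, 0.2128, 0.1684]
eef_rot: [0.001, 0.708, 0.706, -0.0]
contact_force: [-0.8, 0.4, -0.4]
opening: 0.0424
tcp [0.50520027 0.21238166 0.16824379]
0.97 [325. 226.] [80. 82.] [0.5016 0.2165 0.004 ] dia 0.06549656125998392 rows x 0.17 y -0.14
0.34 [ 44. 410.] [ 78. 119.] [ 0.6809 -0.0498  0.004 ] dia 0.11329348650192236 rows x -10.49 y 7.03
```

View pics/w8.png

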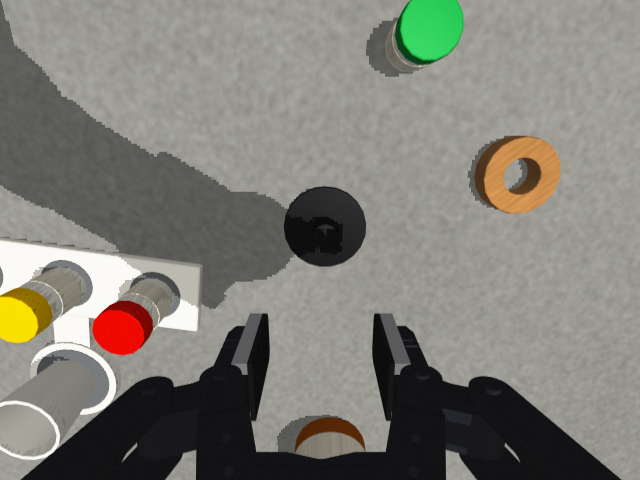

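View pics/t3.png

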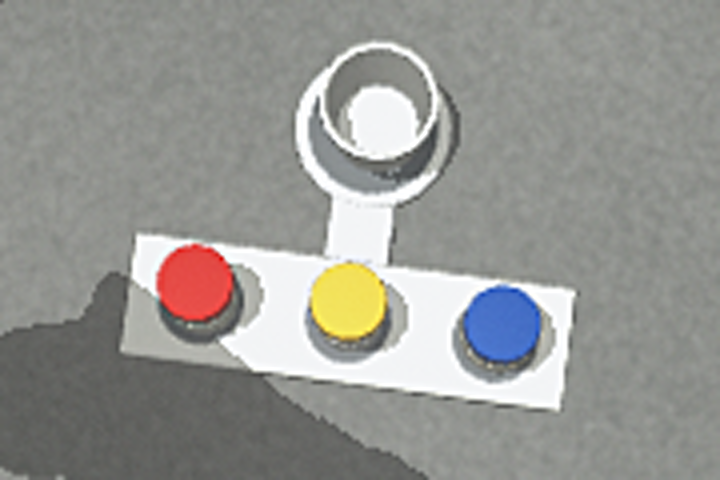

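The cover is at (325,226), about (0.502, 0.216). The top crop shows the beaker standing on its pad, rim at crop pixel (379,101). Descend in two stages onto the knob.

```bash

python3 -m crank '[[[0.13,-0.12,0.4,0,0,0,0],[0,0,0.8,0,0,0,0],[0,0,0.9,0,0,0,0],[0,0,0.9,0,0,0,0],[0,0,0.8,0,0,0,0],[0,0,0.4,0,0,0,0],[0,0,0,0,0,0,0],[0,0,0,0,0,0,0]]]' 25
python3 - <<'E'
from h import *
cover(); t=cam('top'); print('beaker rim',w(t,334.75,175.25,.07))
g=cv2.cvtColor(t['im'],cv2.COLOR_BGR2HSV)[150:200,310:360]
E
```

```text
time: 32.4
tcp_pos: [0.5015, 0.2169, 0.0631]
eef_rot: [0.0, 0.708, 0.707, -0.0]
contact_force: [-0.8, -0.4, 0.3]
opening: 0.0432
tcp [0.5019723  0.21731962 0.06377017]
0.95 [319. 281.] [114. 121.] [0.501  0.2165 0.004 ] dia 0.06573635640920965 rows x -0.03 y -0.04
beaker rim [ 0.64214505 -0.01343115  0.07      ]
```

```bash

python3 -m crank '[[[-0.03,-0.02,0.5,0,0,0,0],[0,0,0.7,0,0,0,0],[0,0,0.5,0,0,0,0],[0,0,0.1,0,0,0,0],[0,0,0,0,0,0,-0.3],[0,0,0,0,0,0,-1],[0,0,0,0,0,0,-1],[0,0,0,0,0,0,-1]]]' 25
python3 -m crank '[[[0,0,0,0,0,0,-1],[0,0,0,0,0,0,-1]]]'
```

```text
time: 33.22
tcp_pos: [0.5014, 0.217, 0.019]
eef_rot: [0.0, 0.707, 0.707, 0.001]
contact_force: [-0.3, -0.3, 2.5]
opening: 0.0188
time: 33.38
tcp_pos: [0.5014, 0.2169, 0.019]
eef_rot: [0.0, 0.707, 0.707, 0.001]
contact_force: [-1.0, -0.1, 6.4]
opening: 0.0188
```

```bash

python3 -m crank '[[[0,0,-0.4,0,0,0,-1],[0,0,-0.9,0,0,0,-1],[0,0,-1,0,0,0,-1],[0,0,-1,0,0,0,-1],[0,0,-1,0,0,0,-1],[0,0,-1,0,0,0,-1],[0,0,-1,0,0,0,-1],[-0.4,0.3,-0.7,0,0,0,-1]]]'
python3 -m crank '[[[-0.8,0.6,0,0,0,0,-1],[-0.8,0.6,0,0,0,0,-1],[-0.8,0.6,0,0,0,0,-1],[-0.8,0.6,0,0,0,0,-1],[-0.8,0.6,0,0,0,0,-1],[-0.8,0.6,0,0,0,0,-1],[-0.8,0.6,0,0,0,0,-1],[-0.8,0.6,0,0,0,0,-1]]]'
python3 -m crank '[[[-0.8,0.6,0,0,0,0,-1],[-0.8,0.6,0,0,0,0,-1],[-0.6,0.6,0,0,0,0,-1],[-0.2,0.3,0,0,0,0,-1],[0,0,0,0,0,0,-1],[0,0,0,0,0,0,-1],[0,0,0,0,0,0,-1],[0,0,0,0,0,0,-1]]]'
python3 - <<'E'
from h import *
c=cam('wrist'); cv2.imwrite('pics/w9.png',c['im']); s=bot.read_state(); print(s['tcp_pos'],s['opening'])
for m in bot.masks_of('beaker','wrist')[:2]: print('b',m['conf'],m['bbox'])
for m in bot.masks_of('cover','wrist')[:2]:
    k=m['pixels'].astype(np.uint8); q=max(cv2.findContours(k,0,1)[0],key=cv2.contourArea); print('c',m['conf'],m['bbox'],cv2.fitEllipse(cv2.convexHull(q)))
E
```

```text
time: 34.05
tcp_pos: [0.507, 0.2094, 0.1961]
eef_rot: [-0.001, 0.706, 0.708, 0.002]
contact_force: [0.3, -0.1, 0.2]
opening: 0.019
time: 34.72
tcp_pos: [0.6282, 0.0452, 0.1936]
eef_rot: [-0.0, 0.707, 0.707, -0.0]
contact_force: [-0.2, 0.6, -0.0]
opening: 0.0188
time: 35.38
tcp_pos: [0.6796, -0.012, 0.1933]
eef_rot: [-0.001, 0.707, 0.708, -0.0]
contact_force: [-1.0, 0.3, -0.2]
opening: 0.0189
[ 0.67978748 -0.01213124  0.19329366] 0.018831764641161867
b 0.94 [278.4, 153.4, 359.0, 236.1]
c 0.63 [243.9, 250.3, 399.1, 388.6] ((320.3016662597656, 319.0107421875), (137.11737060546875, 150.27420043945312), 88.95698547363281)
```

View pics/w9.png

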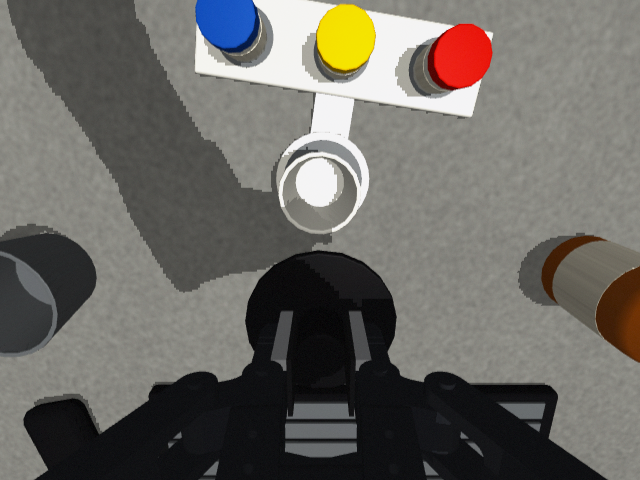

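```bash
python3 - <<'E'
from h import *
c=cam('wrist'); s=bot.read_state()['tcp_pos']; im=c['im']
g=cv2.cvtColor(im,cv2.COLOR_BGR2GRAY)
m=bot.masks_of('beaker','wrist')[0]['pixels']; ys,xs=np.nonzero(m); print('rim bbox',xs.min(),xs.max(),ys.min(),ys.max())
print('rim',w(c,320,194,.07),'tcp',s)
print('cover',w(c,320.3,318,s[2]-.0145)-s)
wh=(g[120:245,270:380]>190).astype(np.uint8); q=[k for k in cv2.findContours(wh,0,1)[0] if cv2.contourArea(k)>1000]
P=[px(c,[.6419+.038*np.cos(a),-.0103+.038*np.sin(a),.01]) for a in np.linspace(0,6.28,60)]
for z,cc,col in [(.07,(w(c,320,194,.07)),(0,0,255))]:
    Q=[px(c,[cc[0]+.028*np.cos(a),cc[1]+.028*np.sin(a),z]) for a in np.linspace(0,6.28,60)]
cp=w(c,320.3,318,s[2]-.0145); K=[px(c,[cp[0]+.033*np.cos(a),cp[1]+.033*np.sin(a),cp[2]]) for a in np.linspace(0,6.28,60)]
S=4; o=cv2.resize(im[120:320,230:410],None,fx=3,fy=3,interpolation=3)
for L,col in [(P,(0,255,0)),(Q,(0,0,255)),(K,(255,255,0))]:
    cv2.polylines(o,[np.int32((np.array(L)-[230,120]+.5)*3)],True,col,1)
cv2.imwrite('pics/ov.png',o)
E
```

```text
rim bbox 280 361 151 233
rim [ 0.64339362 -0.01231498  0.07      ] tcp [ 0.6802438  -0.01285299  0.1932389 ]
cover [-0.00172499  0.00081055 -0.0145    ]
```

View pics/ov.png

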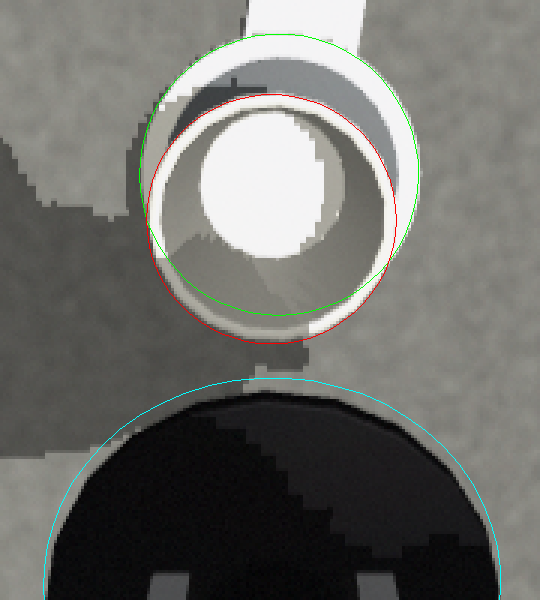

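The overlay fits the pad (green) and the rim (red); the beaker is about 2 mm off the pad centre. The true disc edge lies about 4 px beyond the cyan circle, so the cover is practically on the TCP axis. Aim the TCP at (0.6427, -0.0125).

```bash

python3 -m crank '[[[0,-0.5,0,0,0,0,-1],[0,-0.6,0,0,0,0,-1],[0,-0.4,0.4,0,0,0,-1],[0,0,0.9,0,0,0,-1],[0,0,0.9,0,0,0,-1],[0,0,0.8,0,0,0,-1],[0,0,0.5,0,0,0,-1],[0,0,0.1,0,0,0,-1]]]'
python3 -m crank '[[[0,0,0,0,0,0,-1],[0,0,0,0,0,0,-1],[0,0,0,0,0,0,-1],[0,0,0,0,0,0,-1]]]'
```

```text
time: 36.3
tcp_pos: [0.6414, -0.0136, 0.1006]
eef_rot: [-0.001, 0.707, 0.707, -0.002]
contact_force: [-0.2, 0.4, -0.6]
opening: 0.0192
time: 36.63
tcp_pos: [0.644, -0.0134, 0.1043]
eef_rot: [0.001, 0.707, 0.707, 0.001]
contact_force: [0.1, -0.6, -0.0]
opening: 0.0192
```

```bash

python3 -m crank '[[[0.03,-0.04,0.2,0,0,0,-1],[0,0,0.15,0,0,0,-1],[0,0,0.1,0,0,0,-1],[0,0,0,0,0,0,-1],[0,0,0,0,0,0,-1],[0,0,0,0,0,0,-1]]]'
python3 - <<'E'
from h import *
c=cam('scene'); cv2.imwrite('pics/s2.png',cv2.resize(c['im'][220:350,240:400],None,fx=4,fy=4,interpolation=3)); print(bot.read_state()['tcp_pos'])
E
```

```text
time: 37.13
tcp_pos: [0.6421, -0.0127, 0.0918]
eef_rot: [-0.0, 0.707, 0.707, 0.0]
contact_force: [0.5, -1.0, -1.1]
opening: 0.019
[ 0.64214735 -0.01274398  0.09183003]
```

View pics/s2.png

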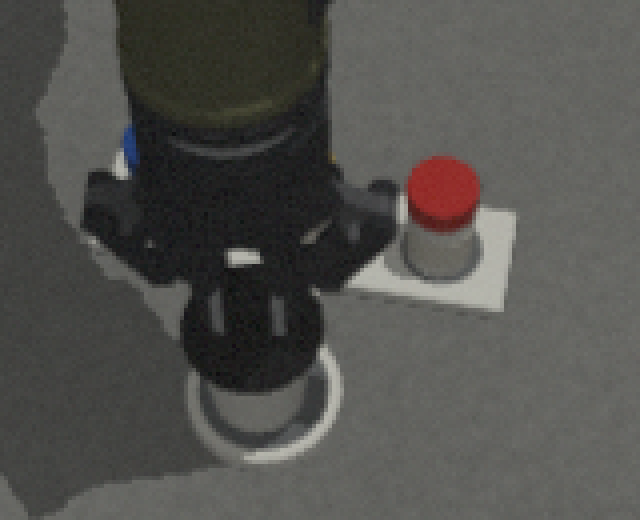

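The cover (252,340 in the crop) sits centred just above the beaker. Lower to contact.

```bash

python3 -m crank '[[[0.01,0.02,0.08,0,0,0,-1],[0,0,0.07,0,0,0,-1],[0,0,0,0,0,0,-1],[0,0,0,0,0,0,-1]]]'
```

```text
time: 37.52
tcp_pos: [0.6431, -0.0124, 0.0893]
eef_rot: [0.001, 0.707, 0.707, 0.0]
contact_force: [-1.7, 0.0, 7.7]
opening: 0.0189
```

```bash

python3 -m crank '[[[0,0,-0.05,0,0,0,-0.3],[0,0,0,0,0,0,-0.2],[0,0,0,0,0,0,-0.1],[0,0,0,0,0,0,-0.1],[0,0,-0.3,0,0,0,-0.1],[0,0,-0.8,0,0,0,-0.1],[0,0,-1,0,0,0,-0.1],[0,0,-1,0,0,0,-0.1]]]'
python3 -m crank '[[[0,0,-1,0,0,0,-0.1],[0,-0.6,-0.4,0,0,0,-0.1],[0,-1,0,0,0,0,-0.1],[0,-1,0,0,0,0,-0.1],[0,-1,0,0,0,0,-0.1],[0,-1,0,0,0,0,-0.1],[0,-1,0,0,0,0,-0.1],[0,-1,0,0,0,0,-0.1]]]'
python3 -m crank '[[[0,-0.6,0,0,0,0,-0.1],[0,0,0,0,0,0,-0.1],[0,0,0,0,0,0,-0.1],[0,0,0,0,0,0,-0.1]]]'
python3 - <<'E'
from h import *
a=cam('scene'); t=cam('top')
A=cv2.resize(a['im'][225:350,240:400],None,fx=3,fy=3,interpolation=3); T=t['im'][150:275,265:395]
for col in ['red','blue','yellow']:
    for st,ce,_ in blobs(t['im'],col):
        if st[4]<900: print(col,w(t,*ce,.068)[:2].round(4))
for n,c in [('top',t),('scene',a)]:
    for m in bot.masks_of('cover',n)[:1]:
        b=m['bbox']; print(n,m['conf'],b,'cover',w(c,(b[0]+b[2])/2,(b[1]+b[3])/2,.075)[:2].round(4))
T=cv2.resize(T,None,fx=2.4,fy=3,interpolation=3)
cv2.imwrite('pics/fin.png',np.hstack([A,T])); print(A.shape,T.shape)
E
```

```text
time: 38.18
tcp_pos: [0.6421, -0.0125, 0.1675]
eef_rot: [-0.001, 0.707, 0.707, -0.0]
contact_force: [-0.1, 0.8, -0.5]
opening: 0.0382
time: 38.85
tcp_pos: [0.4764, -0.0124, 0.2023]
eef_rot: [0.0, 0.707, 0.707, 0.0]
contact_force: [-0.1, -0.4, 0.7]
opening: 0.0385
time: 39.18
tcp_pos: [0.4641, -0.0121, 0.2022]
eef_rot: [0.001, 0.707, 0.707, 0.001]
contact_force: [0.3, -0.2, 0.8]
opening: 0.0384
red [0.5621 0.0757]
scene 0.67 [285.1, 284.0, 319.4, 324.2] cover [ 0.6473 -0.0122]
(375, 480, 3) (375, 312, 3)
```

```bash

python3 -m crank '[[[0.8,-0.2,-0.5,0,0,0,-0.1],[1,-0.2,-0.5,0,0,0,-0.1],[1,0,0,0,0,0,-0.1],[1,0,0,0,0,0,-0.1],[1,0,0,0,0,0,-0.1],[1,0,0,0,0,0,-0.1],[1,0,0,0,0,0,-0.1],[1,0,0,0,0,0,-0.1]]]'
python3 -m crank '[[[1,0,0,0,0,0,-0.1],[1,0,0,0,0,0,-0.1],[1,0,0,0,0,0,-0.1],[0.6,0,0,0,0,0,-0.1],[0,0,0,0,0,0,-0.1],[0,0,0,0,0,0,-0.1]]]'
python3 - <<'E'
from h import *
for n in ['top','scene']:
    c=cam(n); im=c['im']; g=cv2.cvtColor(im,cv2.COLOR_BGR2GRAY)
    for col in HUE:
        for st,ce,_ in blobs(im,col):
            if st[4]<900: print(n,col,st[4],w(c,*ce,.067 if col in('red','blue','yellow') else .057)[:2].round(4))
    # cover disc: dark blob near beaker; disc top z .075
    u,v=map(int,px(c,[.643,-.012,.075])); r=40
    n_,l,st,ce=cv2.connectedComponentsWithStats((g[v-r:v+r,u-r:u+r]<60).astype(np.uint8))
    for i in range(1,n_):
        if st[i][4]>150: 
            x,y,W,H,A=st[i]; q=cv2.findContours((l==i).astype(np.uint8),0,1)[0][0]; e=cv2.fitEllipse(cv2.convexHull(q)); ctr=(e[0][0]+u-r,e[0][1]+v-r)
            p=w(c,*ctr,.074); print(n,'dark',st[i],np.round(e[1],1),'c',p[:2].round(4),'dia',e[1][1]/c['f']*((p-c['p'])@c['r'][:,2]))
    for k in ['beaker','cover','timer','tape']:
        for m in bot.masks_of(k,n)[:1]: print(n,k,round(m['conf'],2),np.round(m['bbox']))
E
```

```text
time: 40.05
tcp_pos: [0.4529, 0.1841, 0.2267]
eef_rot: [-0.0, 0.707, 0.707, 0.0]
contact_force: [0.3, -0.2, 0.3]
opening: 0.0383
time: 40.55
tcp_pos: [0.4527, 0.2732, 0.2265]
eef_rot: [-0.0, 0.707, 0.707, -0.0]
contact_force: [0.4, 0.4, -0.5]
opening: 0.0383
top red 282 [0.5595 0.074 ]
top blue 281 [ 0.5378 -0.0674]
top yellow 287 [0.5497 0.0031]
top purple 418 [ 0.2971 -0.3143]
top green 96 [ 0.4772 -0.344 ]
top green 309 [0.3731 0.2742]
top dark [ 24  23  35  34 695] [33.8 34.8] c [ 0.6446 -0.0125] dia 0.06440263191908653
top cover 0.61 [318. 156. 352. 190.]
top timer 0.64 [489. 250. 533. 283.]
top tape 0.66 [171. 313. 194. 332.]
scene red 271 [0.5601 0.0744]
scene blue 234 [ 0.538  -0.0668]
scene yellow 261 [0.5504 0.0038]
scene purple 115 [ 0.2926 -0.3214]
scene green 148 [0.3701 0.2761]
scene dark [ 23  25  36  45 947] [35.4 43.9] c [ 0.6545 -0.0105] dia 0.07962993991343563
scene beaker 0.72 [264. 260. 368. 338.]
scene cover 0.68 [286. 284. 320. 322.]
scene timer 0.8 [139. 230. 176. 260.]
scene tape 0.72 [468. 234. 496. 260.]
```

```bash
python3 -c "
from station import bot
print(bot.hand_in())"
```

```text
the job is handed in; nothing more can be done
None
```

The plate is set up and handed in at about 41 s of the 122 s allowed. I placed the red jar on the left seat (the bottle side), then blue on the right, yellow in the middle, the beaker on the pad, and the cover on the beaker, knob up. Everything is let go and the arm is well clear.

**Last checks, from the top and scene cameras:**
- **Jars:** red, blue and yellow measure about 1–2 mm from their seat centres.
- **Beaker:** it stands about 2 mm to the right of the pad centre.
- **Cover:** it is within about 1 mm of the beaker's axis in the top view, and measures about 64 mm across, close to its real 66 mm.
- **Left alone:** I moved none of these, and the green and purple jars measure where they started. The timer shows no shift in the top view, but for the tape I have only the scene network's box at the end.

**What failed or disagreed:**
- The scene camera's dark-patch estimate of the cover was about 1 cm off, probably because the patch merged disc, knob and shadow. Its network box agreed better, about 4 mm off.
- At the end, the top-view network took the green jar for the tape and missed the beaker under its cover.
- I had used all 16 picture views, so I checked the final layout by measurement only, not by eye.

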